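# Prop the battery cubby's sprung door and lift the pack out

### The job

Slide the battery cubby's spring-closed door open and prop it with the middle-length orange stake, laid along the front ledge between the fixed stop and the door's tab. Once the stake alone holds the door open, lift the battery pack out from above and stand it upright in the black tray, leaving the stake in place so the door stays propped open.

Things in the scene. Friction and masses are not known exactly. Their poses are not given: they have to be found in the camera images.
- cubby: Fixed grey metal battery cubby. Origin: on the counter under the centre of its tall box; x points away from the robot, y the way the door opens. Tall box 160 (x) by 240 (y) by 105 high. The bay inside, open upwards under the door: x -70 to 70, y -114 to -10, floor 25 up. In front a flat ledge: x -200 to -80, y -120 to 120, top 60 up.
- prop_place (a point): Where the stake's centre lies when propping: cubby x -145, y -50, z 75; axes as the cubby's. The stake rests flat on the ledge along y, one end on the fixed stop, the other on the door's tab. The stop is a dark steel bar on the ledge, 60 wide (x), its face 55 mm to -y of this point (it is 15 thick, from cubby y -120 to -105), top 75 above the counter.
- door (a joint): Sliding aluminium door on the box's top (111 up), m: 0 shut, 0.118 open, along cubby +y; 0.100 when propped (bay then open y -114 to -17). A damped spring shuts it (2 to 3.5 N). A front arm carries an upright tab over the ledge: cubby x -173 to -117, 64 to 111 up, its face to -y at y = -95 mm + opening. A stake's end, held above the stop, can push it open; the stake is then lowered past the stop.
- stake_center (a point): Centre of the middle-length orange polymer stake, a straight blunt bar 110 long (along its y) by 24 wide (x) by 30 high (z), 80 g, lying flat on the counter with its long side roughly along world y. The shorter one (60 mm) and the longer one (160 mm) of the same section near it are not used.
- battery_center (a point): Centre of the dark battery pack, 40 (x) by 56 (y) by 75 high (z), about 350 g, standing in the cubby's bay under the door, top 100 mm above the counter. Best gripped across its 40 mm width, by its upper 30 mm.
- tray: Fixed open black tray on the counter to the robot's left, 110 (x) by 130 (y) outside, 25 high, walls and floor 5 thick. Origin: centre of its underside.
Mind the look-alikes: they are no part of the job. Leave any green or purple look-alike of the tray alone. Leave any yellow look-alike of the part that bears stake_center alone.

How it is judged:
By the outcome, as a careful person would: the job done as asked, in the order asked, and still so for the second after the job is handed in, with the robot touching nothing.
It also fails if it takes over 64 s, if anything falls off the work surface, if the arm or the gripper's body presses on something with over 40 N, if the wrist force passes 120 N, or if a joint passes its speed limit or range.

### The arm

A 6-joint arm with a two-finger parallel gripper is mounted at the origin on the work surface. World frame = base frame: x ahead of the robot, y to its left, z up, the work surface at z = 0. Lengths are in m, angles in degrees, forces in N, time in s.
With the tool pointing down it reaches from about 0.2 to 0.875 m from the base axis. Payload 3.4 kg.
Tool frame: the origin (TCP) lies between the finger pads; the fingertips stand 11 mm ahead of it and the grasp point (between the pads) lies 8 mm behind it; z points along the fingers, y is the direction in which the jaws open and shut (so a half turn about z gives the same grasp; the last joint's range is limited). The gripper opens to 94 mm and grips with 3 to 60 N. Pads are 16 mm wide; open, the fingers measure 119 mm over their backs; the gripper's body (75 mm by 177 mm) begins 78 mm behind the grasp point.
Start: joints at [60.905, 15.808, 86.224, -0, 77.962, -6.933], TCP at [0.217, 0.533, 0.216] pointing down, gripper open.
Joint ranges: [-165.64, 165.64], [-43.16, 119.46], [12.63, 154.43], [-67.54, 247.53], [6.08, 155.33], [-154.97, 154.97]. Speed limits (degrees/s): [147.25, 147.25, 180, 180, 180, 180].

### API

Orientations are given as a 3x3 rotation matrix whose columns are the frame's x, y, z axes.
In Python, from station import bot gives the robot as it stands. The module is installed in compiled form; this text tells all that it offers.
- The arm moves only by the tool servo_tool, never from a script. Its argument "rows" is a list of rows, each a list of 7 numbers: the shift along the tool's x, y, z each as a share of 400 mm, from -1 to 1, then the turn, a rotation vector about the tool's x, y, z each as a share of 2 rad, from -1 to 1, then the closure, from -1 (fully open) to 1 (shut). In form: [[tx, ty, tz, wx, wy, wz, gripper], ...]. A call has 1 to 20 rows; each row shifts and turns the commanded pose from where the row before left it, along the tool's axes as they then stand; what a row does not reach is not made up. A row lasts 1/10 s, in which the tool goes at most 50 mm and 8.59 degrees, less where a joint would pass 70% of its speed; a pose out of reach is approached as far as the arm can. A call with a number of a shift or a turn outside -1 to 1 is refused whole. A call with a gripper value outside its range is refused whole. The fingers move at their own pace and stop on an object; "squeeze" is the grip in N (left out, the last holds). Time passes only in rows, so rows that do not move let the fingers close. It gives the time, the measured TCP pose, the force and the opening at its end, in the units of the state.
- bot.read_state(): the state, without advancing time (a new reading comes with each control period).
- bot.snapshot(name): name is "scene" or "top" or "wrist"; returns a dict with "frame" (420x560x3 uint8, blue, green, red), "fx", "fy", "cx", "cy" (pixels), "extrinsics" (4x4, takes a point from camera to world coordinates). Camera axes: x right, y up, looking along -z (the intrinsics and any distortion apply to the point x, -y, -z); pixel columns grow to the right and rows downward; lengths in m; the calibration is good to about 2 mm. A picture is of the moment at which its call begins. There is no depth.
- bot.sign_off(): hands the job in, once; it reports no verdict.
The state is a dict: "time": time; "qpos": joint angles; "joint_vel": joint speeds; "effort": joint torques, N m; "tcp_pos": TCP position; "tool_rot": TCP orientation; "contact_force": force on the tool from outside, world axes, zero at the start; "wrist_torque": the same for the moment, N m; "width": finger opening in m.
Only numpy, scipy, OpenCV 4.12 (cv2) and the standard library are available. Lean on these libraries where they do the work, as an engineer would, in place of code of your own. Each camera call takes 0.05 s, during which the arm holds its last target. There are 200 camera calls.

## Working session

There is one attempt and no reset: what is moved stays moved. The work goes in short steps, Python scripts to look and compute and a tool call to move; the robot and the scene stay as the last step left them, time stands still between calls to the robot, and variables do not carry over. Pictures are saved under pics/ and viewed, about 8 in all and at most 12, crops included, and the job is handed in when it is done.

Besides the shell and the picture viewer there is one more tool, called after "Call:" as name([rows], argument=value, ...), one row to a line, values as JSON. servo_tool: Moves the arm, as the interface text tells. Shift numbers are shares of 400 mm and turn numbers shares of 2 rad, none past 1 either way. Its arguments: {"type":"object","properties":{"rows":{"type":"array","items":{"type":"array","items":{"type":"number"}}},"squeeze":{"type":"number"}},"required":["rows"]}

```bash
mkdir -p pics; cat > h.py <<'E'
import numpy as np, cv2
from station import bot
def snap(n):
    s=bot.snapshot(n); return s
def ray(s,u,v):
    E=np.array(s["extrinsics"]); d=np.array([(u-s["cx"])/s["fx"],-(v-s["cy"])/s["fy"],-1.])
    return E[:3,3],E[:3,:3]@d
def onz(s,u,v,z):
    o,d=ray(s,u,v); return o+d*(z-o[2])/d[2]
def proj(s,p):
    E=np.array(s["extrinsics"]); q=E[:3,:3].T@(np.array(p)-E[:3,3])
    return np.array([s["cx"]+s["fx"]*q[0]/-q[2], s["cy"]-s["fy"]*q[1]/-q[2]])
E
python3 - <<'E'
from h import *
import pickle
for n in("scene","top"):
    s=snap(n); pickle.dump(s,open(n+'.pkl','wb')); cv2.imwrite(f'pics/{n}0.png',s['frame']); print(n,s['fx'],s['cx'],s['cy'],[k for k in s],np.round(s['extrinsics'],3).tolist())
st=bot.read_state(); print(st)
E
```

```text
scene 498.4236087054846 277.0246135240154 211.3545872380175 ['frame', 'fx', 'fy', 'cx', 'cy', 'extrinsics'] [[-0.669, -0.458, 0.585, 1.358], [0.743, -0.392, 0.542, 0.832], [-0.019, 0.798, 0.602, 1.004], [0.0, 0.0, 0.0, 1.0]]
top 460.4566008624725 286.19276016297647 212.38327560565742 ['frame', 'fx', 'fy', 'cx', 'cy', 'extrinsics'] [[-0.028, 0.991, -0.132, 0.306], [-1.0, -0.028, 0.001, 0.022], [-0.003, 0.132, 0.991, 1.234], [0.0, 0.0, 0.0, 1.0]]
{'time': 0.1, 'qpos': array([ 6.09036339e+01,  1.58432249e+01,  8.62872025e+01, -1.72840431e-04,
        7.79609542e+01, -6.93344484e+00]), 'joint_vel': array([-0.05122671, -0.18659338, -0.16206497,  0.00805772,  0.05684032,
        0.01426479]), 'effort': array([ 6.32280080e-04, -4.05454016e+01, -2.37780029e+01,  7.00301584e-02,
        2.98745697e-02, -5.11925418e-05]), 'tcp_pos': array([0.21669043, 0.53208782, 0.21570423]), 'tool_rot': array([[-9.26115074e-01,  3.77240337e-01, -7.72994757e-04],
       [ 3.77241081e-01,  9.26114043e-01, -1.39507183e-03],
       [ 1.89603933e-04, -1.58360243e-03, -9.99998728e-01]]), 'contact_force': array([ 0.62576466,  0.55054645, -0.01666693]), 'wrist_torque': array([-0.02015807,  0.02531469, -0.00970315]), 'width': 0.094157062825753}
```

View pics/scene0.png

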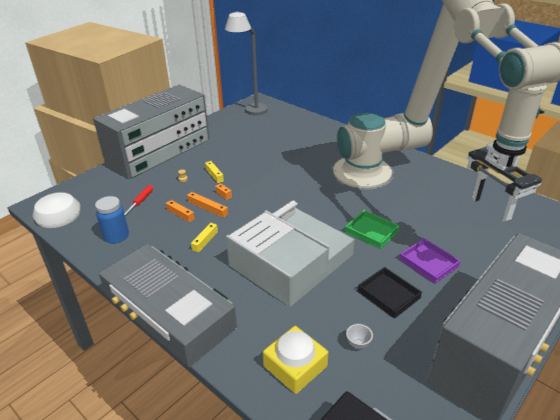

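View pics/top0.png

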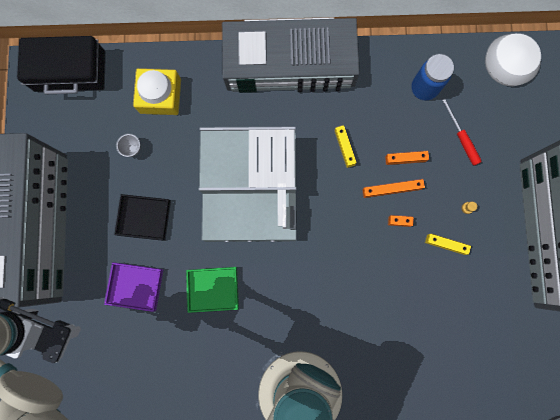

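Top view: three orange stakes at (408,157) mid, (394,188) long and (401,221) short. The cubby is centred near (248,180) with its door on the right, and the black tray is at (143,217).

```bash
python3 - <<'E'
from h import *
import pickle
s=pickle.load(open('top.pkl','rb')); f=s['frame']
hsv=cv2.cvtColor(f,cv2.COLOR_BGR2HSV)
m=cv2.inRange(hsv,(5,150,120),(17,255,255)); m[:100]=0
for c in cv2.findContours(m,0,2)[0]:
    if cv2.contourArea(c)<60: continue
    r=cv2.minAreaRect(c); b=cv2.boxPoints(r)
    P=np.array([onz(s,*p,.03) for p in b]); e=[np.linalg.norm(P[i]-P[(i+1)%4]) for i in(0,1)]
    i=int(np.argmax(e)); d=P[(i+1)%4]-P[i]
    print('orange',np.round(r[0],1),onz(s,*r[0],.03).round(4),np.round(e,3),np.degrees(np.arctan2(d[1],d[0])).round(1))
m=cv2.inRange(f,(0,0,0),(32,32,32)); m=m&cv2.rectangle(np.zeros_like(m),(105,185),(180,250),255,-1)
m=cv2.morphologyEx(m,cv2.MORPH_CLOSE,np.ones((9,9)))
c=max(cv2.findContours(m,0,2)[0],key=cv2.contourArea); r=cv2.minAreaRect(c); b=cv2.boxPoints(r)
P=np.array([onz(s,*p,.025) for p in b]); print('tray',P.round(3).tolist(),P.mean(0),[np.linalg.norm(P[i]-P[(i+1)%4]).round(3) for i in(0,1)])
cv2.imwrite('pics/c.png',cv2.resize(f[115:255,100:310],None,fx=3.8,fy=3.8,interpolation=cv2.INTER_CUBIC))
E
```

```text
orange [400.4 220.5] [ 0.4364 -0.2792  0.03  ] [0.026 0.065] -95.8
orange [393.2 187.8] [ 0.524  -0.2655  0.03  ] [0.165 0.027] -83.4
orange [406.6 157.3] [ 0.6059 -0.3063  0.03  ] [0.116 0.029] -87.3
tray [[0.425, 0.473, 0.025], [0.53, 0.462, 0.025], [0.51, 0.329, 0.025], [0.405, 0.341, 0.025]] [0.46752661 0.40116441 0.025     ] [np.float64(0.106), np.float64(0.135)]
```

View pics/c.png

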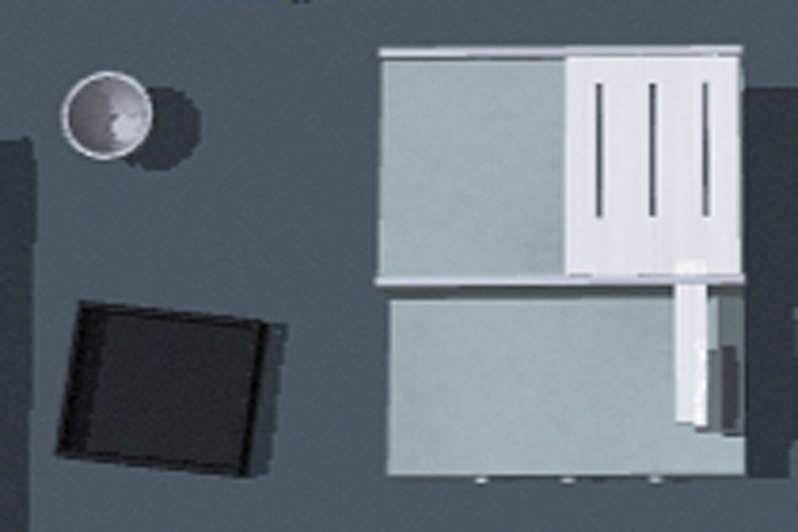

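```bash
python3 - <<'E'
from h import *
import pickle
s=pickle.load(open('top.pkl','rb'))
t=pickle.load(open('scene.pkl','rb'))
g=lambda u,v,z: onz(s,100+u/3.8-.4,115+v/3.8-.4,z)
for n,u,v,z in(('ledge FL',388,475,.06),('ledge FR',745,475,.06),('rail BL',380,52,.113),('rail BR',742,48,.113),('rail FL',377,282,.113),('rail FR',745,279,.113),('doorL',566,60,.113),('doorLf',566,272,.113),('tabtopFL',676,424,.111),('tabtopFR',706,426,.111),('tray',63,455,.025)):
    print(n,g(u,v,z).round(4))
a,b=g(388,475,.06),g(745,475,.06); e=(a-b)[:2]; print(np.linalg.norm(e),np.degrees(np.arctan2(-e[0],e[1])))
# cubby frame guess from ledge edge + compare in scene image
ey=e/np.linalg.norm(e); ex=np.array([ey[1],-ey[0]]); O=(a+b)[:2]/2+.2*ex; print('O',O,ex,ey)
C=lambda x,y,z:[*(O+ex*x+ey*y),z]
f=t['frame'].copy()
for p in((-.2,-.12,.06),(-.2,.12,.06),(.08,.12,.105),(.08,-.12,.105),(-.08,.12,.105),(-.08,-.12,.105),(.08,.12,0),(-.145,-.105,.075)):
    u=proj(t,C(*p)); cv2.circle(f,tuple(int(round(x*8)) for x in u),8*2,(0,0,255),-1,cv2.LINE_AA,3)
cv2.imwrite('pics/d.png',cv2.resize(f[180:320,160:370],None,fx=3.8,fy=3.8,interpolation=cv2.INTER_CUBIC))
# stake from scene
hsv=cv2.cvtColor(t['frame'],cv2.COLOR_BGR2HSV); print(proj(t,[.6059,-.3063,.03]))
E
```

```text
ledge FL [0.3984 0.238  0.06  ]
ledge FR [ 0.3916 -0.0018  0.06  ]
rail BL [0.6751 0.2324 0.113 ]
rail BR [ 0.6709 -0.0075  0.113 ]
rail FL [0.5202 0.2349 0.113 ]
rail FR [ 0.5154 -0.0047  0.113 ]
doorL [0.666  0.1093 0.113 ]
doorLf [0.5233 0.1117 0.113 ]
tabtopFL [0.422  0.0427 0.111 ]
tabtopFR [0.4202 0.0234 0.111 ]
tray [0.4214 0.4698 0.025 ]
0.2398690668553072 -1.626241187246536
O [0.59491708 0.11243701] [ 0.99959722 -0.02837945] [0.02837945 0.99959722]
[178.92401233 207.35370469]
```

View pics/d.png

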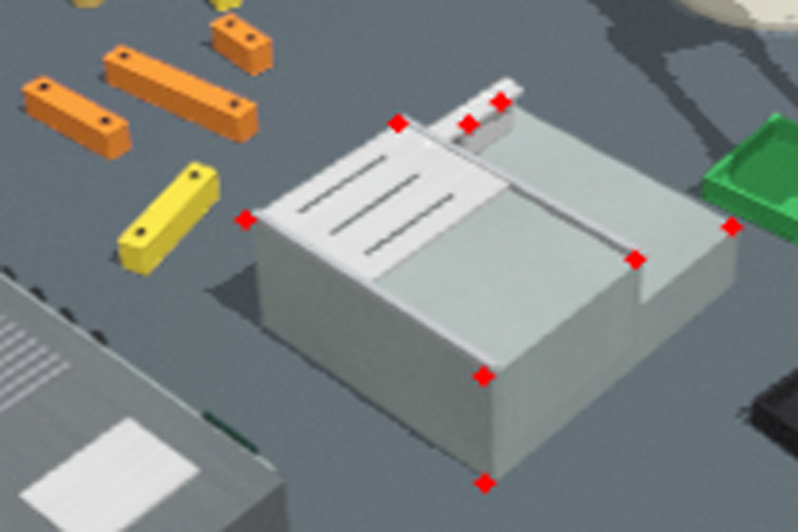

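The calibrations of the two views differ by a few mm, so I'll move above the stake and refine with the wrist camera.

Call:
servo_tool([
  [0, 0, 0, 0, 0, 0.071, -1],
  [0, 0, 0, 0, 0, 0.071, -1],
  [0, 0, 0, 0, 0, 0.071, -1],
  [0, 0, 0, 0, 0, 0.071, -1],
  [0, 0, 0, 0, 0, 0.071, -1],
  [0, 0, 0, 0, 0, 0.071, -1],
  [0, 0, 0, 0, 0, 0.071, -1],
  [0, 0, 0, 0, 0, 0.071, -1],
])

```text
time: 0.9
tcp_pos: [0.2167, 0.5322, 0.2159]
tool_rot: [[-0.042, 0.999, -0.001], [0.999, 0.042, -0.001], [-0.001, -0.001, -1.0]]
contact_force: [0.8, -0.1, -0.3]
width: 0.0939
```

Call:
servo_tool([
  [-0.107, 0.0436, 0, 0, 0, 0, -1],
  [-0.107, 0.0436, 0, 0, 0, 0, -1],
  [-0.107, 0.0436, 0, 0, 0, 0, -1],
  [-0.107, 0.0436, 0, 0, 0, 0, -1],
  [-0.107, 0.0436, 0, 0, 0, 0, -1],
  [-0.107, 0.0436, 0, 0, 0, 0, -1],
  [-0.107, 0.0436, 0, 0, 0, 0, -1],
  [-0.107, 0.0436, 0, 0, 0, 0, -1],
  [-0.107, 0.0436, 0, 0, 0, 0, -1],
  [-0.107, 0.0436, 0, 0, 0, 0, -1],
  [-0.107, 0.0436, 0, 0, 0, 0, -1],
  [-0.107, 0.0436, 0, 0, 0, 0, -1],
  [-0.107, 0.0436, 0, 0, 0, 0, -1],
  [-0.107, 0.0436, 0, 0, 0, 0, -1],
  [-0.107, 0.0436, 0, 0, 0, 0, -1],
  [-0.107, 0.0436, 0, 0, 0, 0, -1],
  [-0.107, 0.0436, 0, 0, 0, 0, -1],
  [-0.107, 0.0436, 0, 0, 0, 0, -1],
  [-0.107, 0.0436, 0, 0, 0, 0, -1],
  [-0.107, 0.0436, 0, 0, 0, 0, -1],
])

```text
time: 2.9
tcp_pos: [0.6067, -0.3074, 0.2158]
tool_rot: [[-0.048, 0.999, -0.001], [0.999, 0.048, 0.001], [0.001, -0.001, -1.0]]
contact_force: [0.6, -0.1, 0.5]
width: 0.0938
```

```bash
cat >> h.py <<'E'
def delta(p,yaw):
    "tool-axis shares to reach TCP p with tool y at world yaw (deg), tool down"
    from scipy.spatial.transform import Rotation as R
    st=bot.read_state(); T=np.array(st['tool_rot'])
    c,s=np.cos(np.radians(yaw)),np.sin(np.radians(yaw)); y=np.array([c,s,0]); z=np.array([0,0,-1.]); G=np.c_[np.cross(y,z),y,z]
    w=R.from_matrix(T.T@G).as_rotvec()/2
    print('shift share',(T.T@(np.array(p)-st['tcp_pos'])/.4).round(4),'after turn',(G.T@(np.array(p)-st['tcp_pos'])/.4).round(4),'turn share',w.round(4))
def oranges(s,z=.03):
    hsv=cv2.cvtColor(s['frame'],cv2.COLOR_BGR2HSV); m=cv2.inRange(hsv,(5,150,100),(17,255,255))
    for c in cv2.findContours(m,0,2)[0]:
        if cv2.contourArea(c)<200: continue
        r=cv2.minAreaRect(c); P=np.array([onz(s,*p,z) for p in cv2.boxPoints(r)]); e=[np.linalg.norm(P[i]-P[(i+1)%4]) for i in(0,1)]
        d=P[(int(np.argmax(e))+1)%4]-P[int(np.argmax(e))]
        print('orange px',np.round(r[0],1),P.mean(0).round(4),np.round(e,3),np.degrees(np.arctan2(d[1],d[0])).round(1))
def say():
    st=bot.read_state(); print({k:np.round(st[k],4).tolist() for k in('time','tcp_pos','contact_force','width','qpos')})
E
python3 - <<'E'
from h import *
say(); s=snap('wrist'); cv2.imwrite('pics/w1.png',s['frame']); oranges(s); delta([.606,-.306,.216],2.7); print(np.round(s['extrinsics'],3))
E
```

```text
{'time': 2.9, 'tcp_pos': [0.6067, -0.3074, 0.2158], 'contact_force': [0.6233, -0.1269, 0.522], 'width': 0.0938, 'qpos': [-32.7353, 25.0495, 72.0724, 0.0158, 82.9375, -35.4713]}
orange px [283.5 187.5] [ 0.6093 -0.307   0.03  ] [0.023 0.11 ] -86.6
orange px [111.2 152.9] [ 0.4441 -0.2804  0.03  ] [0.063 0.035] 84.3
orange px [199.2 137.8] [ 0.5282 -0.2659  0.03  ] [0.029 0.16 ] -83.4
shift share [ 0.0242 -0.0082 -0.0045] after turn [ 0.0242 -0.0082 -0.0044] turn share [ 0.001   0.0033 -0.0015]
[[ 0.999 -0.048 -0.011  0.604]
 [ 0.049  0.967  0.251 -0.234]
 [-0.002 -0.251  0.968  0.384]
 [ 0.     0.     0.     1.   ]]
```

View pics/w1.png

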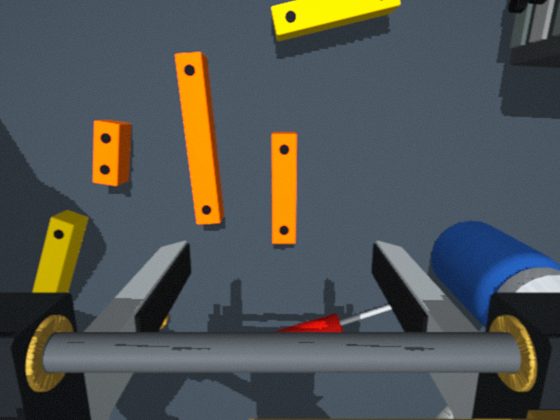

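The wrist view shows the mid stake at (284,188), between the fingers' planes. The arm was still settling, so I'll re-measure.

```bash
python3 - <<'E'
from h import *
snap('wrist');snap('wrist');say(); s=snap('wrist'); oranges(s);say(); delta([.6085,-.3065,.016],3.0)
E
```

```text
{'time': 3.05, 'tcp_pos': [0.6066, -0.3082, 0.2143], 'contact_force': [-0.5376, 1.0933, -0.2566], 'width': 0.0939, 'qpos': [-32.7857, 25.1478, 72.114, -0.0067, 82.8655, -35.3662]}
orange px [284. 187.] [ 0.6095 -0.307   0.03  ] [0.024 0.11 ] -86.7
orange px [110.8 152.5] [ 0.444  -0.2801  0.03  ] [0.062 0.034] 83.8
orange px [200.1 137.1] [ 0.5292 -0.2657  0.03  ] [0.028 0.16 ] -82.6
{'time': 3.1, 'tcp_pos': [0.606, -0.3062, 0.2149], 'contact_force': [-0.3799, -0.5898, 0.8379], 'width': 0.0943, 'qpos': [-32.6945, 25.0309, 72.232, 0.0305, 82.9072, -35.3585]}
shift share [-0.002   0.0073  0.4972] after turn [-0.001   0.0063  0.4972] turn share [-0.0011 -0.0011 -0.003 ]
```

Call:
servo_tool([
  [0, 0.006, 0.1, 0, 0, -0.003, -1],
  [0, 0, 0.1, 0, 0, 0, -1],
  [0, 0, 0.1, 0, 0, 0, -1],
  [0, 0, 0.1, 0, 0, 0, -1],
  [0, 0, 0.06, 0, 0, 0, -1],
  [0, 0, 0.03, 0, 0, 0, -1],
  [0, 0, 0.006, 0, 0, 0, -1],
  [0, 0, 0, 0, 0, 0, -1],
])

```text
time: 3.9
tcp_pos: [0.6093, -0.3052, 0.0191]
tool_rot: [[-0.055, 0.999, 0.001], [0.999, 0.055, -0.001], [-0.001, 0.001, -1.0]]
contact_force: [-0.0, -0.4, 0.3]
width: 0.0935
```

Call:
servo_tool([
  [0, 0, 0, 0, 0, 0, 1],
  [0, 0, 0, 0, 0, 0, 1],
  [0, 0, 0, 0, 0, 0, 1],
  [0, 0, 0, 0, 0, 0, 1],
  [0, 0, 0, 0, 0, 0, 1],
  [0, 0, 0, 0, 0, 0, 1],
  [0, 0, 0, 0, 0, 0, 1],
  [0, 0, 0, 0, 0, 0, 1],
], squeeze=30)

```text
time: 4.7
tcp_pos: [0.6088, -0.3056, 0.018]
tool_rot: [[-0.054, 0.999, -0.0], [0.999, 0.054, 0.0], [0.0, -0.0, -1.0]]
contact_force: [1.7, -0.0, -0.0]
width: 0.0332
```

Call:
servo_tool([
  [0, 0, 0, 0, 0, 0, 1],
  [0, 0, 0, 0, 0, 0, 1],
  [0, 0, 0, 0, 0, 0, 1],
  [0, 0, -0.05, 0, 0, 0, 1],
  [0, 0, -0.1, 0, 0, 0, 1],
  [0, 0, -0.1, 0, 0, 0, 1],
  [0, 0, -0.1, 0, 0, 0, 1],
  [0, 0, -0.1, 0, 0, 0.037, 1],
  [0.1, -0.067, 0, 0, 0, 0, 1],
  [0.1, -0.067, 0, 0, 0, 0, 1],
  [0.1, -0.067, 0, 0, 0, 0, 1],
  [0.1, -0.067, 0, 0, 0, 0, 1],
  [0.1, -0.067, 0, 0, 0, 0, 1],
  [0.1, -0.067, 0, 0, 0, 0, 1],
  [0, 0, 0, 0, 0, 0, 1],
  [0, 0, 0, 0, 0, 0, 1],
  [0, 0, 0, 0, 0, 0, 1],
])

```text
time: 6.4
tcp_pos: [0.4539, -0.0633, 0.1984]
tool_rot: [[0.02, 1.0, 0.002], [1.0, -0.02, -0.001], [-0.001, 0.002, -1.0]]
contact_force: [0.3, -0.5, 0.5]
width: 0.0238
```

```bash
python3 - <<'E'
from h import *
say(); s=snap('wrist'); import pickle; pickle.dump(s,open('w2.pkl','wb')); cv2.imwrite('pics/w2.png',s['frame'])
E
```

```text
{'time': 6.4, 'tcp_pos': [0.4539, -0.0633, 0.1984], 'contact_force': [0.3102, -0.5143, 0.4822], 'width': 0.0238, 'qpos': [-16.6293, 6.3152, 101.295, -0.0244, 72.2926, -15.4619]}
```

View pics/w2.png

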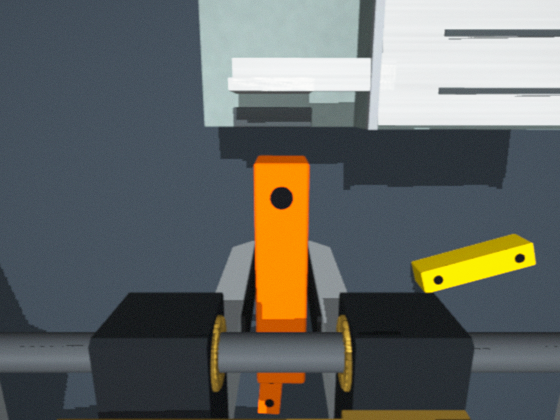

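The stake is held straight, its front end at (281,157). The stop's top is at (236–312, ~122), the ledge's corner at (204,126) and the door arm and tab at rows 58–91.

```bash
python3 - <<'E'
from h import *
import pickle
s=pickle.load(open('w2.pkl','rb'))
for n,u,v,z in(('ledge corner -.2,-.12',204.5,126.5,.06),('ledge edge at right',360,127,.06),('ledge front far',200,10,.06),('stopL -.175,-.12',236,122,.075),('stopR -.115',312,122,.075),('tabtop L',229,91,.111),('rail corner -.08?,-.12',376,128,.113),('stake tipL',257,157,.21),('stake tipR',307,157,.21),('stake tip bottom?',281,157,.21),('tail',281,382,.21)):
    print(n,onz(s,u,v,z).round(4))
f=s['frame'][50:135,190:400]; cv2.imwrite('pics/w2c.png',cv2.resize(f,None,fx=3.8,fy=3.8,interpolation=cv2.INTER_CUBIC))
E
```

```text
ledge corner -.2,-.12 [ 0.3939 -0.0004  0.06  ]
ledge edge at right [ 0.5194 -0.0031  0.06  ]
ledge front far [0.3966 0.0848 0.06  ]
stopL -.175,-.12 [0.4212 0.0031 0.075 ]
stopR -.115 [0.4794 0.002  0.075 ]
tabtop L [0.4219 0.0239 0.111 ]
rail corner -.08?,-.12 [ 0.5191 -0.0017  0.113 ]
stake tipL [ 0.4453 -0.0081  0.21  ]
stake tipR [ 0.4663 -0.0085  0.21  ]
stake tip bottom? [ 0.4554 -0.0083  0.21  ]
tail [ 0.4533 -0.1197  0.21  ]
```

View pics/w2c.png

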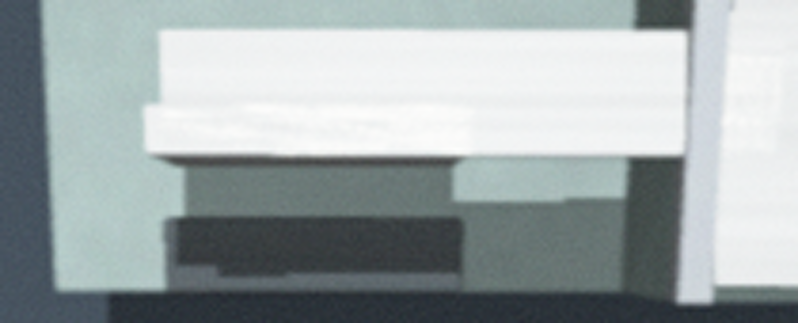

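Call:
servo_tool([
  [0, -0.0145, 0, 0, 0, 0, 1],
  [0, 0, 0.06, 0, 0, 0, 1],
  [0, 0, 0.08, 0, 0, 0, 1],
  [0, 0, 0.07, 0, 0, 0, 1],
  [0, 0, 0.035, 0, 0, 0, 1],
  [0, 0, 0, 0, 0, 0, 1],
  [0, 0, 0, 0, 0, 0, 1],
])

```text
time: 7.15
tcp_pos: [0.4474, -0.063, 0.1001]
tool_rot: [[0.021, 1.0, -0.0], [1.0, -0.021, 0.0], [0.0, -0.0, -1.0]]
contact_force: [-1.3, 0.2, -0.8]
width: 0.024
```

Call:
servo_tool([
  [0.02, 0, 0, 0, 0, 0, 1],
  [0.02, 0, 0, 0, 0, 0, 1],
  [0.02, 0, 0, 0, 0, 0, 1],
  [0.02, 0, 0, 0, 0, 0, 1],
  [0.02, 0, 0, 0, 0, 0, 1],
  [0.02, 0, 0, 0, 0, 0, 1],
  [0.02, 0, 0, 0, 0, 0, 1],
  [0.02, 0, 0, 0, 0, 0, 1],
  [0.02, 0, 0, 0, 0, 0, 1],
  [0.02, 0, 0, 0, 0, 0, 1],
  [0.02, 0, 0, 0, 0, 0, 1],
  [0.02, 0, 0, 0, 0, 0, 1],
  [0.02, 0, 0, 0, 0, 0, 1],
  [0.02, 0, 0, 0, 0, 0, 1],
  [0.02, 0, 0, 0, 0, 0, 1],
  [0.02, 0, 0, 0, 0, 0, 1],
  [0.02, 0, 0, 0, 0, 0, 1],
  [0.02, 0, 0, 0, 0, 0, 1],
  [0, 0, 0, 0, 0, 0, 1],
  [0, 0, 0, 0, 0, 0, 1],
])

```text
time: 9.15
tcp_pos: [0.4496, 0.082, 0.0999]
tool_rot: [[0.019, 1.0, -0.001], [1.0, -0.019, 0.0], [0.0, -0.001, -1.0]]
contact_force: [0.4, -3.0, -0.1]
width: 0.0236
```

```bash
python3 - <<'E'
from h import *
say(); s=snap('wrist'); import pickle; pickle.dump(s,open('w3.pkl','wb')); cv2.imwrite('pics/w3.png',s['frame']); say()
E
```

```text
{'time': 9.15, 'tcp_pos': [0.4496, 0.082, 0.0999], 'contact_force': [0.4114, -3.0114, -0.0539], 'width': 0.0236, 'qpos': [1.5875, 11.6177, 110.38, 0.0128, 58.0345, 2.6945]}
{'time': 9.2, 'tcp_pos': [0.4496, 0.0818, 0.0999], 'contact_force': [2.0701, -2.5834, 1.2424], 'width': 0.0236, 'qpos': [1.5646, 11.6169, 110.3805, 0.008, 58.0384, 2.6918]}
```

View pics/w3.png

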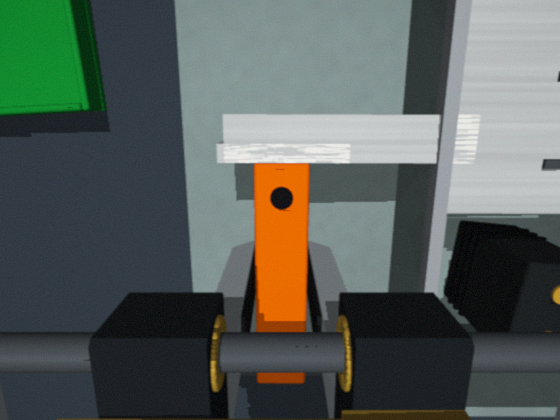

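The stake pushes the tab (−3 N) and the door is open about 113 mm. I'll lower the stake past the stop.

Call:
servo_tool([
  [0, 0, 0.015, 0, 0, 0, 1],
  [0, 0, 0.015, 0, 0, 0, 1],
  [0, 0, 0.012, 0, 0, 0, 1],
  [0, 0, 0.008, 0, 0, 0, 1],
  [0, 0, 0.004, 0, 0, 0, 1],
  [0, 0, 0, 0, 0, 0, 1],
  [0, 0, 0, 0, 0, 0, 1],
])

```text
time: 9.9
tcp_pos: [0.4493, 0.0815, 0.078]
tool_rot: [[0.02, 1.0, -0.001], [1.0, -0.02, -0.0], [-0.0, -0.001, -1.0]]
contact_force: [-0.6, -3.7, -2.0]
width: 0.0239
```

Call:
servo_tool([
  [-0.005, 0, 0, 0, 0, 0, 1],
  [-0.006, 0, 0, 0, 0, 0, 1],
  [-0.006, 0, 0, 0, 0, 0, 1],
  [-0.005, 0, 0, 0, 0, 0, 1],
  [0, 0, 0, 0, 0, 0, 1],
])

```text
time: 10.4
tcp_pos: [0.4494, 0.0725, 0.0784]
tool_rot: [[0.02, 1.0, -0.001], [1.0, -0.02, -0.0], [-0.0, -0.001, -1.0]]
contact_force: [-0.8, -3.3, -2.0]
width: 0.0236
```

Call:
servo_tool([
  [-0.003, 0, 0, 0, 0, 0, 1],
  [-0.003, 0, 0, 0, 0, 0, 1],
  [0, 0, 0, 0, 0, 0, 1],
])

```text
time: 10.7
tcp_pos: [0.4497, 0.0713, 0.0786]
tool_rot: [[0.021, 1.0, 0.0], [1.0, -0.021, 0.002], [0.002, 0.0, -1.0]]
contact_force: [-1.0, 1.7, -0.8]
width: 0.0236
```

Call:
servo_tool([
  [-0.003, 0, 0, 0, 0, 0, 1],
  [0, 0, 0, 0, 0, 0, 1],
])

```text
time: 10.9
tcp_pos: [0.4497, 0.0713, 0.0786]
tool_rot: [[0.022, 1.0, 0.0], [1.0, -0.022, 0.004], [0.004, 0.0, -1.0]]
contact_force: [-1.2, 5.9, 0.3]
width: 0.0237
```

Call:
servo_tool([
  [0.003, 0, 0, 0, 0, 0, 1],
  [0, 0, 0, 0, 0, 0, 1],
  [0, 0, 0, 0, 0, 0, 0],
  [0, 0, 0, 0, 0, 0, 0],
  [0, 0, 0, 0, 0, 0, 0],
  [0, 0, 0, 0, 0, 0, 0],
  [0, 0, 0, 0, 0, 0, 0],
  [0, 0, -0.03, 0, 0, 0, 0],
  [0, 0, -0.1, 0, 0, 0, 0],
  [0, 0, -0.12, 0, 0, 0, 0],
  [0, 0, -0.12, 0, 0, 0, 0],
  [0, 0, -0.12, 0, 0, 0, 0],
  [0, 0, -0.12, 0, 0, 0, 0],
  [0, 0, 0, 0, 0, 0, 0],
  [0, 0, 0, 0, 0, 0, 0],
])

```text
time: 12.4
tcp_pos: [0.45, 0.0704, 0.3232]
tool_rot: [[0.02, 1.0, 0.002], [1.0, -0.02, -0.0], [-0.0, 0.002, -1.0]]
contact_force: [-0.1, 0.1, -0.5]
width: 0.0468
```

```bash
python3 - <<'E'
from h import *
say(); s=snap('wrist'); import pickle; pickle.dump(s,open('w4.pkl','wb')); cv2.imwrite('pics/w4.png',s['frame']); say(); oranges(s,.09)
E
```

```text
{'time': 12.4, 'tcp_pos': [0.45, 0.0704, 0.3232], 'contact_force': [-0.1495, 0.1205, -0.4682], 'width': 0.0468, 'qpos': [0.1248, 2.6017, 87.7939, -0.0035, 89.4639, 1.2712]}
{'time': 12.45, 'tcp_pos': [0.4492, 0.0704, 0.3217], 'contact_force': [-1.503, 0.4008, 0.2567], 'width': 0.047, 'qpos': [0.1241, 2.6631, 87.9366, -0.0018, 89.4572, 1.274]}
orange px [277.5 397.5] [ 0.4411 -0.2133  0.09  ] [0.068 0.021] 84.1
orange px [335.9 395.5] [ 0.5165 -0.2118  0.09  ] [0.022 0.075] -83.3
orange px [280.  181.5] [0.4498 0.0679 0.09  ] [0.023 0.108] -90.7
```

View pics/w4.png

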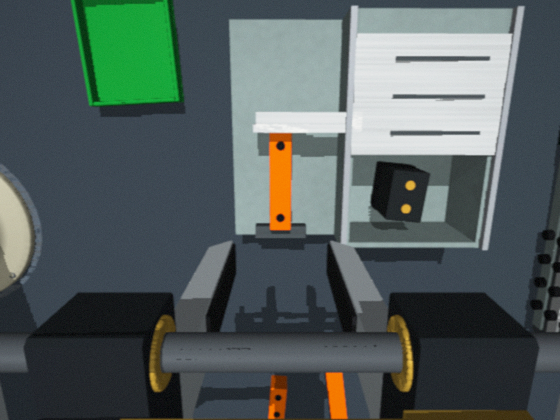

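The stake lies on the ledge between stop and tab (280,181) and the door stays propped. The battery is in the bay, terminals at (410,185) and (406,209).

```bash
cat >> h.py <<'E'
def batt(s):
    hsv=cv2.cvtColor(s['frame'],cv2.COLOR_BGR2HSV)
    m=cv2.inRange(hsv,(12,100,120),(28,255,255)); n,_,st,c=cv2.connectedComponentsWithStats(m)
    t=[]
    for i in range(1,n):
        p=onz(s,*c[i],.1)
        if st[i,4]>15: print('gold',c[i].round(1),st[i,4],p.round(4))
E
python3 - <<'E'
from h import *
import pickle
s=pickle.load(open('w4.pkl','rb')); batt(s)
print(s['frame'][150:230:3,365:440:3].max(2))
for u,v in((428,172),(422,221),(392,166),(386,218)): print(onz(s,u,v,.1).round(4))
E
```

```text
gold [279.9 181.4] 1841 [0.4497 0.0716 0.1   ]
gold [410.1 185. ] 78 [0.5893 0.0651 0.1   ]
gold [405.6 208.2] 74 [0.5862 0.0395 0.1   ]
gold [158.9 325.1] 34 [ 0.3029 -0.0986  0.1   ]
gold [407.3 358.3] 393 [ 0.6009 -0.1499  0.1   ]
gold [153.1 377.8] 138 [ 0.2883 -0.1717  0.1   ]
gold [336.  395.4] 727 [ 0.5149 -0.202   0.1   ]
gold [276.5 401.1] 415 [ 0.44   -0.2091  0.1   ]
[[222 222 221 222 221 223 223 223 222 222 223 222 223 225 222 221 224 226
  224 223 226 225 223 226 225]
 [217 221 218 218 219 219 217 218 219 218 220 220 217 220 218 220 221 220
  220 222 218 221 220 220 222]
 [103 104 104 101 100  99  99  99  97 103  99  97  99 103 102  97  99  98
  101 101 101 100 100  98  97]
 [104 101 103 100 102 103 103 104 102 104 106 106 102 104  99 101 102 100
   99 101 100 101  98  99 100]
 [104 102  98 101  34  20  31  40  48  62  77  94  93 101 104 102 103 103
   99  95 101  98  98 103 101]
 [103 100 101  98  20  13  16  17  13  15  18  12   8  10  12  33  67 103
  101 100 105 104  98  98  99]
 [104 106 107 103  19  15  16  14  17  25  23  20  28  17  22  13  19  37
   85  98 100 1
[... 1508 characters left out ...]
 47  19  36  43  46  45  38  40 113 107  38  44  46
   43 125 165 165 168 166 166]
 [174 170 107 108 107 105  52  36  43  43  47  44  42  44  42  45  46  47
   46 149 166 168 166 166 165]
 [176 165 101 107 108 107 106  72  54  47  41  45  46  41  40  44  44  43
   43 161 169 166 168 169 166]
 [104 101  65  64  60  59  63  66  68  66  63  66  61  91  85  85  75  62
   64  99 101 105 102 103 103]
 [ 91  92  87  56  53  49  56  52  57  58  57  55  56  72  96  90  90  94
   92  91  98  93  95  93  95]
 [ 89  93  90  92  70  54  55  54  62  64  60  53  56  55  75  94  94  89
   93  92  90  95  92  89  97]]
[0.6074 0.0788 0.1   ]
[0.6053 0.0245 0.1   ]
[0.5688 0.086  0.1   ]
[0.5654 0.0287 0.1   ]
```

Call:
servo_tool([
  [-0.017, 0.1, 0, 0, 0, 0, 0],
  [-0.017, 0.1, 0, 0, 0, 0, 0],
  [0, 0.1, 0.05, 0, 0, 0, 0],
  [0, 0.045, 0.05, 0, 0, 0, 0],
  [0, 0, 0.05, 0, 0, 0, 0],
  [0, 0, 0, 0, 0, 0, 0],
  [0, 0, 0, 0, 0, 0, 0],
  [0, 0, 0, 0, 0, 0, 0],
])

```text
time: 13.25
tcp_pos: [0.5873, 0.0541, 0.2631]
tool_rot: [[0.02, 1.0, 0.001], [1.0, -0.02, 0.0], [0.0, 0.001, -1.0]]
contact_force: [-0.3, -0.1, -0.2]
width: 0.0472
```

```bash
python3 - <<'E'
from h import *
import pickle
say(); s=snap('wrist'); pickle.dump(s,open('w5.pkl','wb')); batt(s)
g=s['frame'].max(2).astype(np.uint8); b=cv2.medianBlur(g,5)
m=cv2.inRange(b,30,62); q=proj(s,[.588,.054,.1]); print('q',q)
k=np.zeros_like(m); cv2.circle(k,tuple(int(x) for x in q),60,255,-1); m&=k
m=cv2.morphologyEx(m,cv2.MORPH_OPEN,np.ones((5,5))); m=cv2.morphologyEx(m,cv2.MORPH_CLOSE,np.ones((15,15)))
c=max(cv2.findContours(m,0,2)[0],key=cv2.contourArea); r=cv2.minAreaRect(c); P=np.array([onz(s,*p,.1) for p in cv2.boxPoints(r)])
print(r,cv2.contourArea(c)/(r[1][0]*r[1][1]),P.round(4),P.mean(0),[np.linalg.norm(P[i]-P[(i+1)%4]).round(4) for i in(0,1)])
f=s['frame'].copy(); cv2.drawContours(f,[cv2.boxPoints(r).astype(int)],0,(0,0,255),1); cv2.imwrite('pics/w5.png',f)
E
```

```text
{'time': 13.25, 'tcp_pos': [0.5873, 0.0541, 0.2631], 'contact_force': [-0.2769, -0.1198, -0.1507], 'width': 0.0472, 'qpos': [-1.4949, 15.8454, 79.6108, 0.0048, 84.5021, -0.3526]}
gold [133.4 177.8] 2701 [0.4547 0.0722 0.1   ]
gold [282.2 183.1] 103 [0.589 0.065 0.1  ]
gold [279.4 210.8] 100 [0.586 0.039 0.1  ]
gold [335.1 322.2] 40 [ 0.6395 -0.0775  0.1   ]
gold [154.4 355.8] 265 [ 0.4544 -0.113   0.1   ]
gold [306.5 323.4] 18 [ 0.6109 -0.0785  0.1   ]
gold [334.6 329.7] 56 [ 0.6392 -0.086   0.1   ]
gold [405.3 333.1] 36 [ 0.7107 -0.0913  0.1   ]
gold [234.9 395.8] 804 [ 0.5347 -0.1635  0.1   ]
gold [404.9 385.9] 19 [ 0.7145 -0.1544  0.1   ]
q [281.30534163 194.91696758]
((280.65985107421875, 200.7418212890625), (43.81930160522461, 68.71662902832031), 5.19442892074585) 0.9059767821617829 [[0.5633 0.0179 0.1   ]
 [0.5712 0.0821 0.1   ]
 [0.6102 0.0779 0.1   ]
 [0.6043 0.0132 0.1   ]] [0.58725301 0.04776751 0.1       ] [np.float64(0.0647), np.float64(0.0393)]
```

View pics/w5.png

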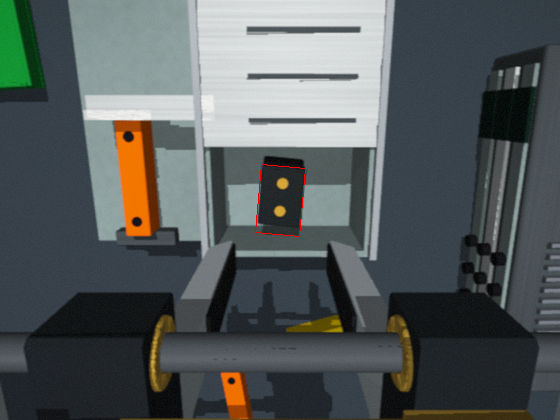

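Call:
servo_tool([
  [-0.005, 0, 0, 0, 0, 0.047, -0.4],
  [0, 0, 0, 0, 0, 0, -0.4],
  [0, 0, 0.08, 0, 0, 0, -0.4],
  [0, 0, 0.1, 0, 0, 0, -0.4],
  [0, 0, 0.1, 0, 0, 0, -0.4],
  [0, 0, 0.08, 0, 0, 0, -0.4],
  [0, 0, 0.06, 0, 0, 0, -0.4],
  [0, 0, 0.04, 0, 0, 0, -0.4],
  [0, 0, 0.01, 0, 0, 0, -0.4],
  [0, 0, 0, 0, 0, 0, -0.4],
  [0, 0, 0, 0, 0, 0, -0.4],
])

```text
time: 14.4
tcp_pos: [0.5884, 0.0521, 0.0758]
tool_rot: [[0.113, 0.994, 0.003], [0.994, -0.113, 0.0], [0.0, 0.003, -1.0]]
contact_force: [-0.2, -0.7, 0.6]
width: 0.066
```

Call:
servo_tool([
  [0, 0, 0, 0, 0, 0, 1],
  [0, 0, 0, 0, 0, 0, 1],
  [0, 0, 0, 0, 0, 0, 1],
  [0, 0, 0, 0, 0, 0, 1],
  [0, 0, 0, 0, 0, 0, 1],
  [0, 0, 0, 0, 0, 0, 1],
  [0, 0, 0, 0, 0, 0, 1],
], squeeze=30)

```text
time: 15.1
tcp_pos: [0.5874, 0.0521, 0.0749]
tool_rot: [[0.114, 0.994, 0.0], [0.994, -0.114, 0.0], [0.0, 0.0, -1.0]]
contact_force: [-1.5, 0.9, 4.5]
width: 0.04
```

Call:
servo_tool([
  [0, 0, -0.03, 0, 0, 0, 1],
  [0, 0, -0.08, 0, 0, 0, 1],
  [0, 0, -0.09, 0, 0, 0, 1],
  [0, 0, -0.1, 0, 0, 0, 1],
  [0, 0, -0.09, 0, 0, 0, 1],
  [0.044, -0.0195, 0, 0, 0, 0, 1],
  [0.08, -0.039, 0, 0, 0, 0, 1],
  [0.084, -0.039, 0, 0, 0, 0, 1],
  [0.084, -0.039, 0, 0, 0, 0, 1],
  [0.084, -0.039, 0, 0, 0, 0, 1],
  [0.084, -0.039, 0, 0, 0, 0, 1],
  [0.084, -0.039, 0, 0, 0, 0, 1],
  [0.084, -0.039, 0, 0, 0, 0, 1],
  [0.084, -0.039, 0, 0, 0, 0, 1],
  [0.08, -0.039, 0, 0, 0, 0, 1],
  [0.044, -0.0195, 0, 0, 0, 0, 1],
  [0, 0, 0, 0, 0, 0, 1],
  [0, 0, 0, 0, 0, 0, 1],
  [0, 0, 0, 0, 0, 0, 1],
])

```text
time: 17.0
tcp_pos: [0.4706, 0.4009, 0.2301]
tool_rot: [[0.115, 0.993, -0.001], [0.993, -0.115, -0.001], [-0.001, -0.0, -1.0]]
contact_force: [0.3, -0.6, -4.1]
width: 0.0395
```

```bash
python3 - <<'E'
from h import *
say(); s=snap('wrist'); f=s['frame'].copy()
# mark where the battery foot will land and the estimated tray rim
for p,c in(([.470,.402,.005],(0,0,255)),([.428,.473,.025],(0,255,255)),([.533,.462,.025],(0,255,255)),([.513,.329,.025],(0,255,255)),([.408,.341,.025],(0,255,255))):
    cv2.circle(f,tuple(int(round(x)) for x in proj(s,p)),3,c,-1)
cv2.imwrite('pics/w6.png',f); delta([.470,.402,.057],-6.5)
E
```

```text
{'time': 17.0, 'tcp_pos': [0.4706, 0.4009, 0.2301], 'contact_force': [0.3445, -0.5679, -4.1419], 'width': 0.0395, 'qpos': [34.0094, 19.2111, 79.2918, -0.0477, 81.5679, 40.5945]}
shift share [ 0.0032 -0.002   0.4331] after turn [ 0.0028 -0.0021  0.4331] turn share [-0.0001  0.0005 -0.0009]
```

View pics/w6.png

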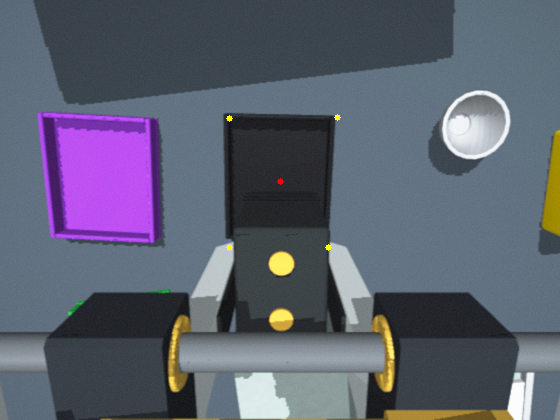

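The battery is centred over the tray; the rim matches the marks within a few px, so I'll lower it.

Call:
servo_tool([
  [0, 0, 0.06, 0, 0, 0, 1],
  [0, 0, 0.09, 0, 0, 0, 1],
  [0, 0, 0.09, 0, 0, 0, 1],
  [0, 0, 0.08, 0, 0, 0, 1],
  [0, 0, 0.06, 0, 0, 0, 1],
  [0, 0, 0.03, 0, 0, 0, 1],
  [0, 0, 0.015, 0, 0, 0, 1],
  [0, 0, 0.005, 0, 0, 0, 1],
  [0, 0, 0, 0, 0, 0, 1],
  [0, 0, 0, 0, 0, 0, 1],
])

```text
time: 18.05
tcp_pos: [0.4713, 0.4026, 0.0599]
tool_rot: [[0.114, 0.994, 0.002], [0.994, -0.114, 0.002], [0.002, 0.002, -1.0]]
contact_force: [-0.1, 0.7, -4.2]
width: 0.0401
```

Call:
servo_tool([
  [0, 0, 0.004, 0, 0, 0, 1],
  [0, 0, 0, 0, 0, 0, 1],
  [0, 0, 0, 0, 0, 0, 1],
])

```text
time: 18.35
tcp_pos: [0.4704, 0.4022, 0.0572]
tool_rot: [[0.114, 0.994, 0.0], [0.994, -0.114, 0.0], [0.0, 0.0, -1.0]]
contact_force: [-0.3, -0.2, -4.7]
width: 0.0396
```

Not yet touching, so I'll creep down until the floor takes the weight.

Call:
servo_tool([
  [0, 0, 0.004, 0, 0, 0, 1],
  [0, 0, 0, 0, 0, 0, 1],
  [0, 0, 0, 0, 0, 0, 1],
])

```text
time: 18.65
tcp_pos: [0.4703, 0.402, 0.0552]
tool_rot: [[0.114, 0.994, -0.0], [0.994, -0.114, -0.0], [-0.0, -0.0, -1.0]]
contact_force: [0.2, -0.4, -4.4]
width: 0.0399
```

Call:
servo_tool([
  [0, 0, 0.002, 0, 0, 0, 1],
  [0, 0, 0, 0, 0, 0, 1],
  [0, 0, 0, 0, 0, 0, 1],
])

```text
time: 18.95
tcp_pos: [0.4704, 0.4021, 0.0549]
tool_rot: [[0.114, 0.994, 0.0], [0.994, -0.114, 0.0], [0.0, 0.0, -1.0]]
contact_force: [-1.0, -0.4, 0.1]
width: 0.0397
```

Contact: the weight has come off. Now I'll release and rise.

Call:
servo_tool([
  [0, 0, 0, 0, 0, 0, -0.4],
  [0, 0, 0, 0, 0, 0, -0.4],
  [0, 0, 0, 0, 0, 0, -0.4],
  [0, 0, 0, 0, 0, 0, -0.4],
  [0, 0, 0, 0, 0, 0, -0.4],
  [0, 0, -0.03, 0, 0, 0, -0.4],
  [0, 0, -0.08, 0, 0, 0, -0.4],
  [0, 0, -0.1, 0, 0, 0, -0.4],
  [0, 0, -0.12, 0, 0, 0, -0.4],
  [0, 0, -0.12, 0, 0, 0, -0.4],
  [0, 0, 0, 0, 0, 0, -0.4],
  [0, 0, 0, 0, 0, 0, -0.4],
])

```text
time: 20.15
tcp_pos: [0.4709, 0.4024, 0.2368]
tool_rot: [[0.114, 0.994, 0.004], [0.994, -0.114, 0.002], [0.003, 0.003, -1.0]]
contact_force: [-0.1, -0.4, -0.7]
width: 0.0655
```

```bash
python3 - <<'E'
from h import *
say(); s=snap('scene'); cv2.imwrite('pics/fin.png',cv2.resize(s['frame'][160:340,200:440],None,fx=3.3,fy=3.3,interpolation=cv2.INTER_CUBIC))
E
```

```text
{'time': 20.15, 'tcp_pos': [0.4709, 0.4024, 0.2368], 'contact_force': [-0.051, -0.3557, -0.7306], 'width': 0.0655, 'qpos': [34.0828, 18.9673, 78.7159, 0.0009, 82.0733, 40.6139]}
```

View pics/fin.png

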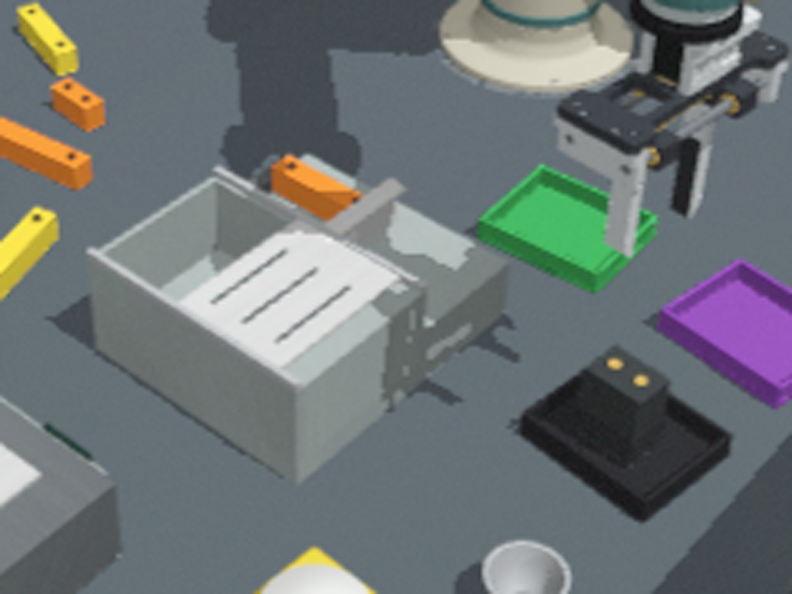

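The battery stands upright in the black tray at (628,400). The door is propped by the stake (315,190), the bay is empty and the gripper is clear.

```bash
python3 -c "
from station import bot
print(bot.sign_off())"
```

```text
the job is handed in; nothing more can be done
None
```

The job is done and handed in at about 20 s of the 64 s allowed. I pushed the door open with the 110 mm orange stake and lowered it past the stop. It touched the stop within about 2 mm of the expected spot. After release the stake alone held the door open. I then lifted the battery straight up out of the bay and stood it in the black tray.

The final picture shows the battery upright inside the tray, the stake on the ledge holding the door open, the bay empty and the gripper clear of everything. The highest force reading was about 6 N.

One disagreement: positions from the scene and top cameras differed by 3–6 mm. I settled this with wrist-camera views and by feeling for contact.

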